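Move the battery pack from the charger to the studio lamp

ROBOT

A 7-joint arm with a two-finger parallel gripper is mounted at the origin on the work surface. World frame = base frame: x ahead of the robot, y to its left, z up, the work surface at z = 0. Lengths are in mm, angles in rad, forces in N, time in s.
With the tool pointing down it reaches from about 425 to 1025 mm from the base axis. Payload 3.6 kg.
Tool frame: the origin (TCP) lies at the very end of the fingers, on their centre line; the grasp point (between the pads) lies ctrl.grip_depth behind it (ctrl.grip_depth is the distance from the TCP to the grasp point, in mm); z points along the fingers, y is the line along which they close (so a half turn about z gives the same grasp; the last joint's range is limited). The gripper opens to 85 mm and grips with 20 to 120 N. Pads are 22 mm wide; open, the fingers measure 114 mm over their backs; the gripper's body (76 mm by 85 mm) begins 54 mm behind the grasp point. The pads swing forward as they close: fully open they stand 13 mm farther back than shut.
Start: joints at [-1.258, 0.591, 0.048, 1.609, -0.033, 0.943, -0.034], TCP at [286.192, 666.126, 231.302] pointing down, gripper open.
Joint ranges: [-2.69, 2.69], [-0.47, 2.24], [-1.27, 1.36], [0.19, 2.51], [-1.53, 4.68], [0.08, 2.07], [-3.09, 3.09]. Speed limits (rad/s): [2.57, 2.57, 3.14, 3.14, 3.14, 3.14, 3.14].

INTERFACE

Orientations are given as a rotation vector (axis times angle).
In Python, from workcell import ctrl, cams, workorder gives the robot as it stands.
- The arm moves only by the shell command python3 -m creep 'ROWS' [OPENING] [FORCE]. ROWS is JSON, a list that holds one entry, the list of rows, each a list of 6 numbers: the shift along the tool's x, y, z in mm, then the turn, a rotation vector about the tool's x, y, z in rad. A call has 1 to 8 rows; each row is the pose to reach, as a shift and turn from the pose commanded when the call began, along the tool's axes at that moment; what a row does not reach only later rows make up. A row lasts 1/8 s, in which the tool goes at most 62.5 mm and 10.7 degrees, less where a joint would pass 70% of its speed; a pose out of reach is approached as far as the arm can. A call with a gripper value outside its range is refused whole. OPENING is the opening, from -1 (shut) to 1 (fully open), set as the call begins (- or left out, the last holds). The fingers move at their own pace and stop on an object; FORCE is the grip in N (left out, the last holds). Time passes only in rows, so rows that repeat a pose let the fingers close. It gives the time, the measured TCP pose, the force, the opening and the grip force at its end, in the units of the state.
- ctrl.state(): the state, without advancing time (a new reading comes with each control period).
- cams.camera(name): name is "side" or "top" or "wrist"; returns a dict with "frame" (400x640x3 uint8, blue, green, red), "K" (3x3 intrinsics, pixels), "cam_to_world" (4x4, takes a point from camera to world coordinates). Camera axes: x right, y up, looking along -z (the intrinsics and any distortion apply to the point x, -y, -z); pixel columns grow to the right and rows downward; lengths in mm; the calibration is good to about 2 mm. The wrist camera is an equidistant fisheye: a pixel r from the principal point sees the ray r / f radians off the axis. A picture is of the moment at which its call begins. There is no depth.
- workorder.finish_job(): hands the job in; it is judged then, once.
The state is a dict: "time": time; "joints": joint angles; "qvel": joint speeds; "joint_efforts": joint torques, N m; "ee_pos": TCP position; "eef_rot": TCP orientation; "contact_force": force on the tool from outside, world axes, zero at the start; "torque": the same for the moment, N m; "grip_width": opening from 0.0 (shut) to 1.0 (fully open); "gripper_force": force on a finger pad.
Only numpy, scipy, OpenCV 4.12 (cv2) and the standard library are available. Lean on these libraries where they do the work, as an engineer would, in place of code of your own. Each camera call takes 0.05 s, during which the arm holds its last target. There are 200 camera calls.

TASK

Take the charged battery pack out of the charger by pressing the charger's catch button, so that the pack springs loose, and slide it out. Then slide it gently into the channel on the lamp's foot until the lamp's catch clicks and holds it, and let go. Do not force the pack or the catches, and leave the other things on the table where they are.

Things in the scene. Friction and masses are not known exactly. Their poses are not given: they have to be found in the camera images.
- pack: battery pack, 0.25-0.48 kg, starts latched in the charger. Grey dovetail plate 70 (x) long, 9 high, 49 wide (y) near its underside, 36 at its top; on it a black block 70 by 36 (y), 9 to 53 above the underside. Origin: centre of the underside, z up, +x the leading end (goes in first). Grip the block across its 36 mm, fingertips 16 or more above the underside to clear the rails
- pack_bar (a point): pack: centre of the cross bar in the underside, 22.5 ahead of the pack's origin. The bar fills the leading 25 mm; behind it a groove 16 wide, 6.5 deep runs to the tail. The catch locks behind the bar, so the pack latches only with +x first
- charger: black fixed charger with a slide channel. Origin on the table under the middle of a latched pack; +x = direction of sliding in (roughly away from the robot), z up. Flat bed 20 above the table, x -116 to 47, y -48 to 70. On it two dovetail rails 12 high, outer width 75, x -15 to 38; play 1.5 each side and upwards, low friction (0.2). End wall at x 38, 34 above the bed; 52 high housing behind it
- charger_mouth (a point): charger: middle of the flared mouth on the bed, at x = -39, where it is about 78 wide; it narrows to the rails at x = -15. Before it the bed is a bare apron, where a pack can be set down. A pack whose origin is at x = -76 or less (charger frame) is clear of the mouth
- charger_home (a point): charger: point on the bed top, 20 above the table, where the origin of a latched pack lies (within 1); axes as the charger
- charger_button (a point): charger: centre of the top of the catch button at rest: 28 (x) by 22 (y), ribbed, 16 above the bed, on the +y side of the rails; it is pushed straight down and moves with a 5 high steel nose in the middle of the bed
- charger_catch (a joint): charger catch, m: 0 up (at rest, locking), 0.008 fully down. Spring 2.8 N at rest, 5.6 N fully down. Down 5 to 6 mm frees the pack. A loose pack standing over the nose keeps it down about 5 mm
- charger_plunger (a joint): sprung plunger in the charger's end wall, m: 0 fully out, about 0.0135 with a pack latched, 0.017 with a pack against the wall. It pushes with 4 N at 0, 9 N when latched. On release it moves the pack about 13 out, to charger x about -13, where it stays loose in the channel; pull it straight out from there
- lamp: fixed cordless LED lamp: steel foot 270 by 150, 8 thick, with a grey slide channel on it exactly like the charger's (nominally the same numbers in its frame: bed 20 above the table, rails, mouth, apron, catch, plunger, end wall), and a black tilted head behind, to 150 high, from x = 70 on. Origin on the table under the nominal middle of a latched pack; +x = direction of sliding in, roughly away from the robot
- lamp_mouth (a point): lamp: nominal middle of the flared mouth on the bed, at x = -39. The channel is screwed on through slots: it really sits up to 9 to either side (y) and up to 14 nearer or farther (x) than nominal, straight, and no pose here shows it: feel for it with the pack in the flared mouth, give way sideways, and push until the click. It stays put in use
- lamp_home (a point): lamp: nominal point on the bed top, 20 above the table, for the origin of a latched pack; true to 14 in x, 9 in y, as for the mouth; axes as the lamp
- lamp_catch (a joint): lamp catch, as the charger's. The pack's bar pushes it down 5 mm over a ramp (from pack origin 43 before home) and it springs back to 0 behind the bar (click) when the pack's origin reaches home. Sliding in takes about 5 N over the ramp, 9 to 14 N at the end against the plunger
- lamp_plunger (a joint): lamp plunger, as the charger's, m: 0 out; the pack meets it when its origin is 14 before home; about 0.0135 with a pack latched, 0.017 with the pack against the end wall (3 past home). Without the click it pushes the pack out again
- tape: bystander to leave alone: roll of paper tape, 84 across, 24 high; origin under it
- jar: bystander to leave alone: small jar, 54 across, 70 high; origin under it
- cup: bystander to leave alone: red mixing cup, 72 across, 85 high; origin under it
- spatula: bystander to leave alone: palette spatula, 200 long; origin under it
- brush: bystander to leave alone: brush, 200 long; origin under it

How it is judged:
By the outcome, as a careful person would: the job done as asked, in the order asked, and still so for the second after the job is handed in, with the robot touching nothing.
It also fails if it takes over 72 s, if anything falls off the work surface, if the arm or the gripper's body presses on something with over 40 N, if the wrist force passes 120 N, or if a joint passes its speed limit or range.

## Working session

There is one attempt and no reset: what is moved stays moved. The work goes in short steps, Python scripts to look and compute and a shell command to move; the robot and the scene stay as the last step left them, time stands still between calls to the robot, and variables do not carry over. Pictures are saved under pics/ and viewed, at most 10 in all, crops included, and the job is handed in when it is done.

```bash
ls; mkdir -p pics; cat > h.py <<'E'
import numpy as np, cv2
from scipy.spatial.transform import Rotation as R
from workcell import ctrl, cams, workorder
def ray(c,uv):
    K=c["K"];T=np.array(c["cam_to_world"])
    p=np.array([(uv[0]-K[0][2])/K[0][0],(uv[1]-K[1][2])/K[1][1]])
    if c.get("fish"):
        r=np.hypot(*p);d=np.array([p[0]/r*np.sin(r),p[1]/r*np.sin(r),np.cos(r)]) if r>0 else np.array([0,0,1.])
    else: d=np.array([p[0],p[1],1])
    d=np.array([d[0],-d[1],-d[2]])
    return T[:3,3],T[:3,:3]@d
def onz(c,uv,z):
    o,d=ray(c,uv);return o+d*(z-o[2])/d[2]
def st():
    s=ctrl.state();print("t",round(s["time"],2),"p",np.round(s["ee_pos"],1),"rv",np.round(s["eef_rot"],3),"F",np.round(s["contact_force"],1),"gw",np.round(s["grip_width"],3),"gf",np.round(s["gripper_force"],1));return s
def cam(n):
    c=cams.camera(n);c["fish"]=n=="wrist";return c
E
python3 - <<'E'
from h import *
s=st();print(R.from_rotvec(s["eef_rot"]).as_matrix().round(3),ctrl.grip_depth)
for n in("top","side","wrist"):
    c=cam(n);cv2.imwrite(f"pics/{n}0.png",c["frame"]);np.savez(f"{n}0.npz",**c);print(n,np.array(c["K"]).round(1).tolist(),np.array(c["cam_to_world"]).round(3).tolist(),[k for k in c])
E
```

```text
pics
t 0.0 p [285.8 665.4 230.1] rv [-6.330e-01 -3.077e+00  3.000e-03] F [0.4 0.2 0.7] gw 1.002 gf 0.0
[[-0.919  0.395 -0.001]
 [ 0.395  0.919 -0.002]
 [-0.    -0.002 -1.   ]] 18.700000000000003
top [[449.8, 0.0, 317.3], [0.0, 449.8, 204.0], [0.0, 0.0, 1.0]] [[-0.029, 0.979, -0.201, 353.366], [-1.0, -0.028, 0.007, -8.672], [0.002, 0.201, 0.98, 1294.884], [0.0, 0.0, 0.0, 1.0]] ['frame', 'K', 'cam_to_world', 'fish']
side [[486.9, 0.0, 321.5], [0.0, 486.9, 203.3], [0.0, 0.0, 1.0]] [[0.995, 0.078, -0.067, 502.794], [-0.102, 0.681, -0.726, -1125.943], [-0.012, 0.729, 0.685, 1091.868], [0.0, 0.0, 0.0, 1.0]] ['frame', 'K', 'cam_to_world', 'fish']
wrist [[309.7, 0.0, 316.0], [0.0, 309.7, 199.0], [0.0, 0.0, 1.0]] [[0.394, -0.882, -0.259, 220.276], [0.919, 0.378, 0.114, 694.714], [-0.002, -0.283, 0.959, 372.587], [0.0, 0.0, 0.0, 1.0]] ['frame', 'K', 'cam_to_world', 'fish']
```

View pics/top0.png

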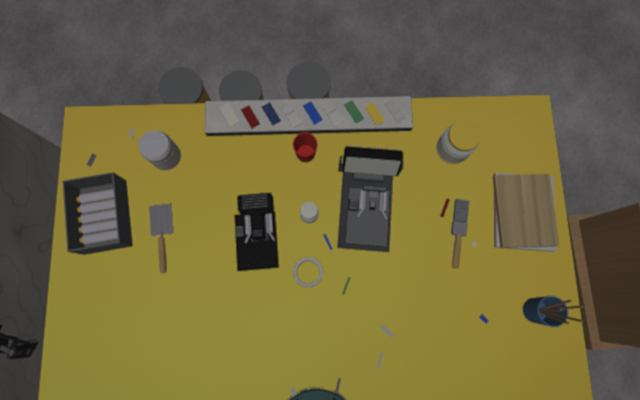

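View pics/side0.png

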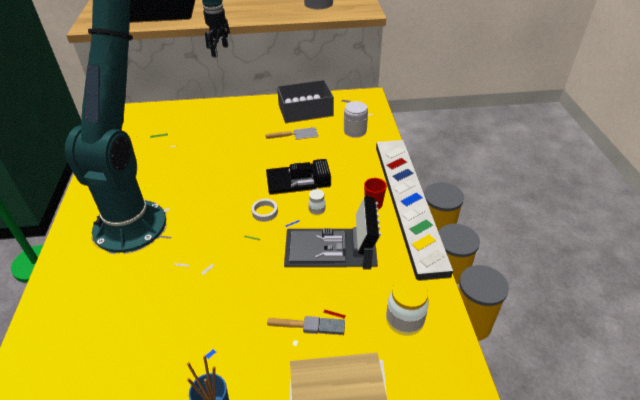

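The top view shows the charger at about (257,232) with the pack in it, the lamp at about (367,210), the jar at (309,212), the tape at (308,272) and the cup at (305,147). I'll enlarge the charger and lamp.

```bash
python3 - <<'E'
from h import *
f=cv2.imread("pics/top0.png")
g=np.clip((f/255.)**.5*255,0,255).astype(np.uint8)
a=cv2.resize(g[185:280,225:290],None,fx=6,fy=6,interpolation=cv2.INTER_CUBIC)
b=cv2.resize(g[140:260,330:410],None,fx=4.75,fy=4.75,interpolation=cv2.INTER_CUBIC)
h=min(a.shape[0],b.shape[0]);cv2.imwrite("pics/crop1.png",np.hstack([a[:h],b[:h]]));print(a.shape,b.shape)
E
```

```text
(570, 390, 3) (570, 380, 3)
```

View pics/crop1.png

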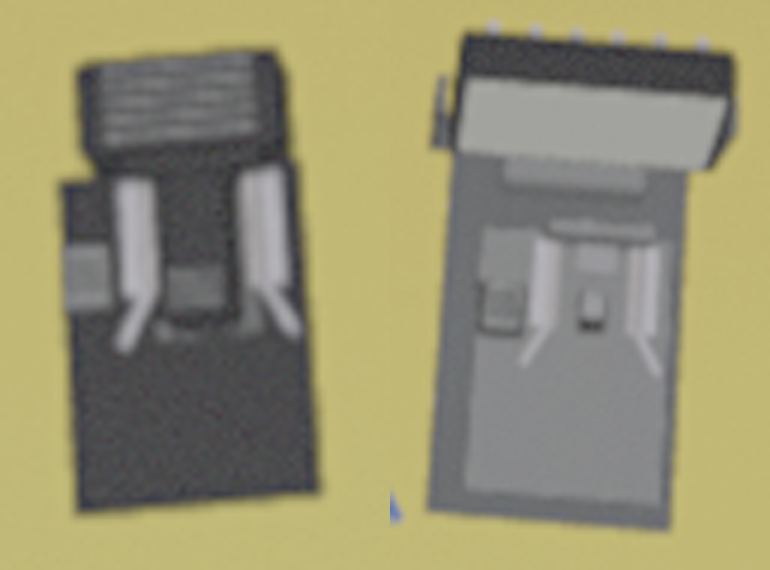

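The crop shows the charger bed's near corners at (238.3,270.3) and (278.3,266.7). The lamp channel's bed is visible too, with near corners at (346.2,242.5) and (386.8,245.9), so I can measure the true channel position directly.

```bash
python3 - <<'E'
from h import *
c=dict(np.load("top0.npz"));c["fish"]=False
P=lambda u,v,z:onz(c,(u,v),z)[:2]
A=lambda u,v,z:P(u/6+225-.4,v/6+185-.4,z)
B=lambda u,v,z:P((u-390)/4.75+330-.4,v/4.75+140-.4,z)
for nm,F,pts in(("charger",A,[(80,512),(320,490),(62,182)]),("lamp",B,[(467,487),(660,503),(482,228)])):
    nl,nr,tl=[F(*p,20) for p in pts]
    yv=(nl-nr);w=np.hypot(*yv);yaw1=np.arctan2(-yv[0],yv[1]);xv=tl-nl;yaw2=np.arctan2(xv[1],xv[0])
    print(nm,nl.round(1),nr.round(1),"w",w.round(1),"yaw",yaw1.round(3),yaw2.round(3),"len",np.hypot(*xv).round(1))
    for yaw in(yaw1,yaw2):
        X=np.array([np.cos(yaw),np.sin(yaw)]);Y=np.array([-X[1],X[0]])
        print(" home",((nl-70*Y+nr+48*Y)/2+116*X).round(1))
foot=[B(430,510,8),B(670,528,8)];print("foot",np.round(foot,1))
E
```

```text
charger [431.7 209.9] [438.7  97.6] w 112.6 yaw 0.062 0.061 len 157.5
 home [551.7 150. ]
 home [551.7 149.9]
lamp [501.3 -96.1] [ 488.5 -211.1] w 115.7 yaw -0.112 -0.099 len 159.9
 home [ 609.  -177.5]
 home [ 609.2 -176.1]
foot [[ 489.5  -74.1]
 [ 474.5 -218.1]]
```

```bash
python3 -m creep '[[[-51,-42,6,0,0,-0.06],[-103,-85,12,0,0,-0.12],[-154,-127,19,0,0,-0.18],[-206,-170,25,0,0,-0.235],[-257,-212,31,0,0,-0.29],[-309,-255,37,0,0,-0.35],[-360,-297,44,0,0,-0.41],[-412,-340,50,0,0,-0.469]]]' -1 30; python3 -m creep '[[[0,0,0,0,0,0],[0,0,0,0,0,0],[0,0,0,0,0,0]]]'; python3 - <<'E'
from h import *
s=st();print(R.from_rotvec(s["eef_rot"]).as_matrix().round(3))
c=cam("wrist");np.savez("w1.npz",**c);cv2.imwrite("pics/w1.png",c["frame"])
print(np.array(c["cam_to_world"]).round(2).tolist())
E
```

```text
time: 1.15
ee_pos: [514.6, 221.7, 184.5]
eef_rot: [-0.103, 3.14, 0.0]
contact_force: [0.5, 0.5, -0.1]
grip_width: 0.002
gripper_force: 0.0
time: 1.52
ee_pos: [513.1, 225.5, 184.7]
eef_rot: [0.104, -3.14, -0.001]
contact_force: [-0.6, 0.0, -0.1]
grip_width: 0.002
gripper_force: 0.0
t 1.52 p [513.1 225.5 184.7] rv [ 1.04e-01 -3.14e+00 -1.00e-03] F [-0.6  0.  -0.1] gw 0.002 gf 0.0
[[-0.998 -0.066 -0.   ]
 [-0.066  0.998  0.001]
 [ 0.     0.001 -1.   ]]
[[-0.07, -0.96, -0.28, 441.73], [1.0, -0.06, -0.02, 221.16], [0.0, -0.28, 0.96, 327.11], [0.0, 0.0, 0.0, 1.0]]
```

View pics/w1.png

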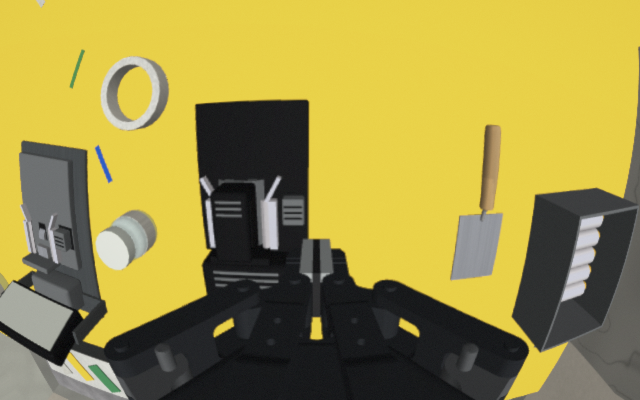

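The wrist view is upside down, with down being +x. It shows the button at about (293,210), the bed's near corners at (197,104) and (308,100), the pack block top near (235,195), and the closed fingertips at (316,240).

```bash
python3 - <<'E'
from h import *
c=dict(np.load("w1.npz",allow_pickle=True));c["fish"]=True
print("button",onz(c,(293,210),36).round(1))
a=onz(c,(196.5,104),20);b=onz(c,(308,100.5),20);print("corners",a.round(1),b.round(1),np.hypot(*(b-a)[:2]))
d=(b-a)[:2];yaw=np.arctan2(-d[0],d[1]);X=np.array([np.cos(yaw),np.sin(yaw)]);Y=np.array([-X[1],X[0]]);print(yaw,"home",(a[:2]+b[:2])/2-11*Y+116*X)
g=cv2.resize(c["frame"][90:310,170:350],None,fx=2.7,fy=2.7,interpolation=cv2.INTER_CUBIC)
g2=cv2.resize(c["frame"][120:270,0:110],None,fx=2.7,fy=2.7*1.45,interpolation=cv2.INTER_CUBIC)
g=((g/255.)**.5*255).astype(np.uint8);cv2.imwrite("pics/w1c.png",g);print(g.shape)
E
```

```text
button [540.2 205.1  36. ]
corners [438.8  98.4  20. ] [432.5 213.   20. ] 114.7117304437766
0.054645405406694436 home [552.10893897 151.06791799]
(594, 486, 3)
```

View pics/w1c.png

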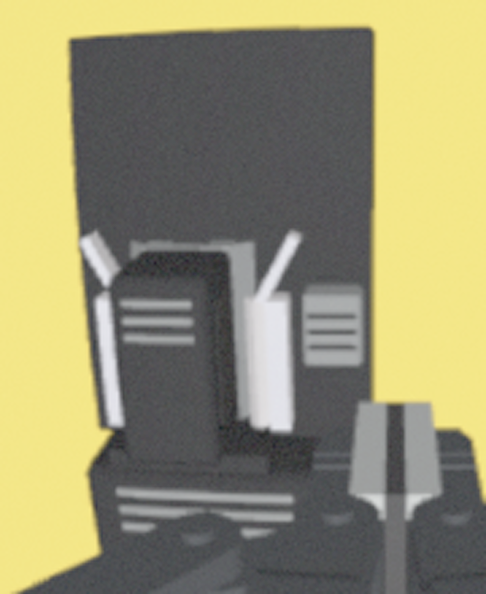

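```bash
python3 - <<'E'
from h import *
c=dict(np.load("w1.npz",allow_pickle=True));c["fish"]=True
q=lambda u,v,z:onz(c,(u/2.7+170-.3,v/2.7+90-.3),z)[:2]
tl,tr,fl,fr=[q(*p,73) for p in((112,283),(205,283),(127,462),(218,462))]
print("pack corners",*[x.round(1) for x in(tl,tr,fl,fr)],"centre",((tl+tr+fl+fr)/4).round(1),"w",np.hypot(*(tl-tr)).round(1),"len",np.hypot(*(fl-tl)).round(1))
d=fl-tl+fr-tr;print("yaw",np.arctan2(d[1],d[0]))
print("button",[q(*p,36).round(1) for p in((304,293),(362,293),(304,366),(362,366))])
E
```

```text
pack corners [518.4 133.5] [516.4 165.2] [584.3 135.6] [580.7 169.1] centre [550.  150.9] w 31.8 len 65.9
yaw 0.046260389959403875
button [array([528.7, 194. ]), array([527.3, 215.1]), array([557.2, 194.9]), array([555.6, 216.7])]
```

```bash
python3 -m creep '[[[-14,-10,40,0,0,0],[-27,-20,80,0,0,0.009],[-27,-20,110,0,0,0.009],[-27,-20,125,0,0,0.009],[-27,-20,138,0,0,0.009],[-27,-20,138,0,0,0.009],[-27,-20,138,0,0,0.009]]]'
```

```text
time: 2.45
ee_pos: [542.7, 205.7, 47.6]
eef_rot: [-0.086, 3.139, 0.001]
contact_force: [-0.1, 1.3, -0.8]
grip_width: 0.002
gripper_force: 0.0
```

```bash
python3 -m creep '[[[0,2,5,0,0,0],[0,2,9,0,0,0],[0,2,12,0,0,0],[0,2,14,0,0,0],[0,2,16,0,0,0],[0,2,17,0,0,0],[0,2,18,0,0,0],[0,2,18.5,0,0,0]]]'; python3 -m creep '[[[0,0,0.5,0,0,0],[0,0,0.5,0,0,0]]]'; python3 - <<'E'
from h import *
st();c=cam("side");np.savez("s1.npz",**c);cv2.imwrite("pics/s1.png",cv2.resize(c["frame"][140:220,240:360],None,fx=5,fy=5))
c0=dict(np.load("side0.npz"));print(cv2.absdiff(c["frame"],c0["frame"])[170:200,290:330].max(2).max(0))
E
```

```text
time: 3.45
ee_pos: [542.2, 207.4, 28.3]
eef_rot: [-0.085, 3.14, 0.0]
contact_force: [-0.6, 0.0, 4.7]
grip_width: 0.0
gripper_force: 2.6
time: 3.7
ee_pos: [542.2, 207.4, 28.0]
eef_rot: [-0.085, 3.14, 0.0]
contact_force: [-1.1, 0.2, 6.0]
grip_width: -0.001
gripper_force: 3.1
t 3.7 p [542.2 207.4  28. ] rv [-0.085  3.14   0.   ] F [-1.1  0.2  6. ] gw -0.001 gf 3.1
[ 60  31  11  18  73 151 148 151 158 148 142 140 146 147 142 139 143 145
 153 155 147 114  28  12   8  10  14  11  13  12  15  14  10   9  10  13
  15  11  14  10]
```

```bash
python3 -m creep '[[[0,0,-8,0,0,0],[0,0,-40,0,0,0],[10,-10,-80,0,0,0],[20,-35,-110,0,0,0],[20,-45,-120,0,0,0],[20,-45,-120,0,0,0],[20,-45,-120,0,0,0]]]' 1; python3 - <<'E'
from h import *
st();c=cam("wrist");np.savez("w2.npz",**c)
g=cv2.resize(c["frame"][60:260,210:410],None,fx=2.7,fy=2.7,interpolation=cv2.INTER_CUBIC)
cv2.imwrite("pics/w2c.png",((g/255.)**.5*255).astype(np.uint8))
E
```

```text
time: 4.62
ee_pos: [524.2, 161.9, 146.6]
eef_rot: [0.086, -3.139, -0.0]
contact_force: [-0.1, 0.3, -0.4]
grip_width: 0.998
gripper_force: 0.0
t 4.62 p [524.2 161.9 146.6] rv [ 0.086 -3.139 -0.   ] F [-0.1  0.3 -0.4] gw 0.998 gf 0.0
```

View pics/w2c.png

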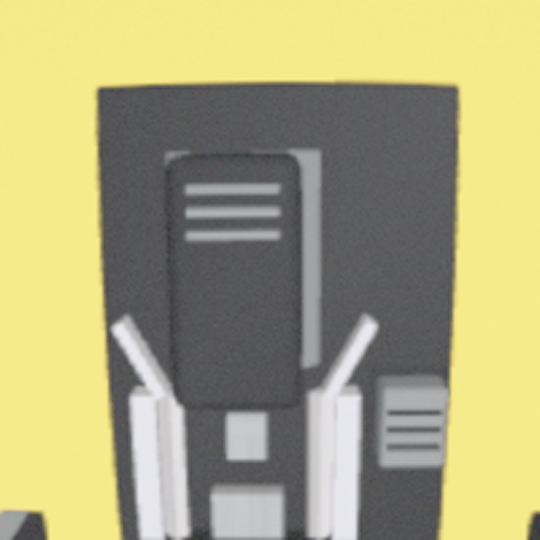

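The pack has sprung loose and slid well out, with its block top spanning crop (167,155) to (302,408).

```bash
python3 - <<'E'
from h import *
c=dict(np.load("w2.npz",allow_pickle=True));c["fish"]=True
q=lambda u,v,z:onz(c,(u/2.7+210-.3,v/2.7+60-.3),z)[:2]
tl,tr,fl,fr=[q(*p,73) for p in((166,155),(300,155),(176,408),(301,408))]
print("pack",*[x.round(1) for x in(tl,tr,fl,fr)],"centre",((tl+tr+fl+fr)/4).round(1),"w",np.hypot(*(tl-tr)).round(1),"len",np.hypot(*(fl-tl)).round(1))
d=fl-tl+fr-tr;print("yaw",np.arctan2(d[1],d[0]))
print("bed",q(98,88,20),q(458,86,20),"button",q(412,418,36),"nose",q(246,435,25))
print("plate",q(166,152,22),q(321,150,22),q(321,366,22))
E
```

```text
pack [458.8 127.7] [457.3 162.1] [527.  132.2] [525.1 166.3] centre [492.1 147.1] w 34.4 len 68.4
yaw 0.06396420864505822
bed [438.82794542  96.93978168] [432.08715819 212.22447259] button [538.94245925 203.70159412] nose [551.72848171 150.16095657]
plate [459.22467958 120.3716728 ] [456.32721133 169.46860389] [527.08579083 173.93238004]
```

```bash
python3 -m creep '[[[18,-7,10,0,0,0],[37,-13,30,0,0,0],[37,-13,55,0,0,0],[37,-13,80,0,0,0],[37,-13,98,0,0,0],[37,-13,106,0,0,0],[37,-13,106,0,0,0],[37,-13,106,0,0,0]]]'; python3 -m creep '[[[0,0,0,0,0,0],[0,0,0,0,0,0],[0,0,0,0,0,0],[0,0,0,0,0,0],[0,0,0,0,0,0],[0,0,0,0,0,0]]]' -1 40
```

```text
time: 5.68
ee_pos: [488.6, 146.5, 42.0]
eef_rot: [-0.086, 3.14, 0.0]
contact_force: [-0.4, -0.3, -0.5]
grip_width: 0.998
gripper_force: 0.0
time: 6.42
ee_pos: [488.5, 146.3, 42.2]
eef_rot: [-0.085, 3.14, 0.0]
contact_force: [-0.7, 0.5, 6.4]
grip_width: 0.412
gripper_force: 41.3
```

```bash
python3 -m creep '[[[8,0,0,0,0,0],[18,0,0,0,0,0],[28,0,0,0,0,0],[35,0,0,0,0,0],[35,0,-15,0,0,0],[35,0,-50,0,0,0],[35,0,-100,0,0,0],[35,0,-140,0,0,0]]]'; python3 - <<'E'
from h import *
s=st();Rt=R.from_rotvec(s["eef_rot"]);yt=-0.105
print("to pre",Rt.inv().apply(np.array([514.5,-167,130])-s["ee_pos"]).round(1))
m=Rt.as_matrix();print("turn tool z",(np.arctan2(-m[1,0],-m[0,0])-yt))
c=cam("wrist");np.savez("w3.npz",**c);cv2.imwrite("pics/w3.png",((c["frame"]/255.)**.6*255).astype(np.uint8))
E
```

```text
time: 7.42
ee_pos: [452.0, 143.8, 183.4]
eef_rot: [0.085, -3.139, 0.001]
contact_force: [0.7, 0.5, -2.8]
grip_width: 0.412
gripper_force: 40.6
t 7.42 p [452.  143.8 183.4] rv [ 8.500e-02 -3.139e+00  1.000e-03] F [ 0.7  0.5 -2.8] gw 0.412 gf 40.6
to pre [ -45.6 -313.7   53.4]
turn tool z 0.15924166307100995
```

View pics/w3.png

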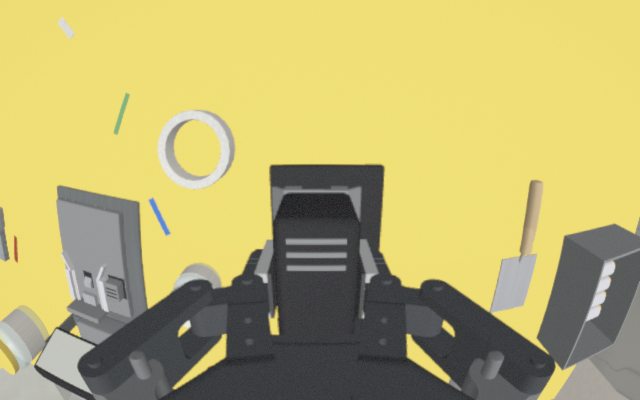

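The pack is held squarely, with its top's tail edge at about row 197 (columns 280–356). I'll carry it over to the lamp at height.

```bash
python3 -m creep '[[[-3,-40,0,0,0,0.02],[-6,-90,0,0,0,0.05],[-10,-140,0,0,0,0.08],[-14,-190,0,0,0,0.11],[-17,-240,0,0,0,0.14],[-20,-285,0,0,0,0.159],[-20,-314,0,0,0,0.159],[-20,-314,0,0,0,0.159]]]';python3 -m creep '[[[0,0,0,0,0,0],[0,0,0,0,0,0],[0,0,0,0,0,0]]]'; python3 - <<'E'
from h import *
s=st();m=R.from_rotvec(s["eef_rot"]).as_matrix();print("yaw",np.arctan2(-m[1,0],-m[0,0]))
c=cam("wrist");np.savez("w4.npz",**c);g=cv2.resize(c["frame"][90:300,200:440],None,fx=2.7,fy=2.7,interpolation=cv2.INTER_CUBIC)
cv2.imwrite("pics/w4.png",((g/255.)**.6*255).astype(np.uint8))
E
```

```text
time: 8.48
ee_pos: [488.7, -171.1, 181.4]
eef_rot: [-0.173, -3.135, 0.001]
contact_force: [0.5, 0.8, -2.3]
grip_width: 0.417
gripper_force: 40.9
time: 8.85
ee_pos: [490.2, -166.9, 181.7]
eef_rot: [-0.161, -3.137, -0.001]
contact_force: [0.8, -0.4, -1.1]
grip_width: 0.413
gripper_force: 40.9
t 8.85 p [ 490.2 -166.9  181.7] rv [-1.610e-01 -3.137e+00 -1.000e-03] F [ 0.8 -0.4 -1.1] gw 0.413 gf 40.9
yaw -0.10276779814928813
```

View pics/w4.png

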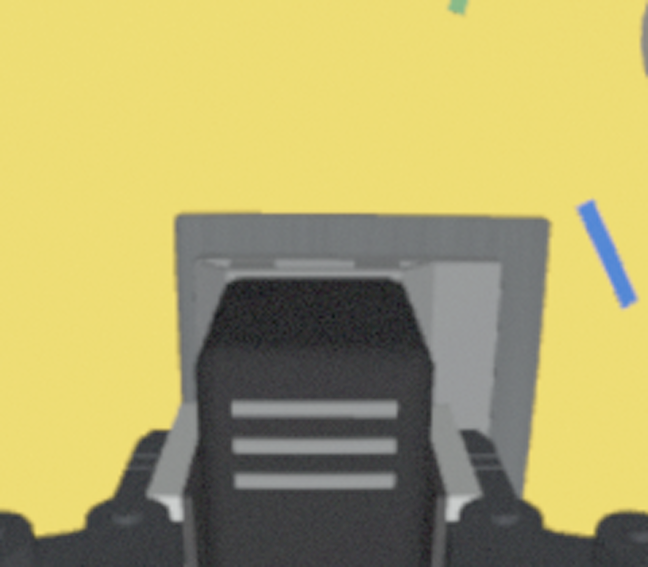

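The pack hides the channel's mouth, but the foot's near corners at crop (178,214) and (549,218) and the bed's corners at (197,260) and (501,262) are visible.

```bash
python3 - <<'E'
from h import *
c=dict(np.load("w4.npz",allow_pickle=True));c["fish"]=True
q=lambda u,v,z:onz(c,(u/2.7+200-.3,v/2.7+90-.3),z)[:2]
print("foot",q(178,214,8),q(549,218,8))
a,b=q(197,260,20),q(501,262,20);d=b-a;yaw=np.arctan2(-d[0],d[1]);X=np.array([np.cos(yaw),np.sin(yaw)]);Y=np.array([-X[1],X[0]])
print("bed",a,b,np.hypot(*d),yaw,"home",(a+b)/2-11*Y+116*X)
print("pack tail top",q(202,352,181.7-22+53),q(429,352,181.7-22+53), "tail bottom", q(228,277,160),q(405,277,160))
for yw in (-.1,-.11):
  X=np.array([np.cos(yw),np.sin(yw)]);Y=np.array([-X[1],X[0]]);print(b-70*Y+116*X)
E
```

```text
foot [ 473.65323795 -217.55495096] [489.56948096 -72.92210952]
bed [ 489.8868574  -210.58901651] [502.33897268 -95.86668676] 115.39613562929131 -0.10811807706506958 home [ 610.24860001 -176.68089871]
pack tail top [ 458.46975218 -179.12745837] [ 461.79025627 -146.89156302] tail bottom [ 461.49686982 -180.98798295] [ 465.19107026 -145.07050326]
[ 610.77111669 -177.09765467]
[ 609.95339899 -178.17789652]
```

```bash
python3 -m creep '[[[-15,1.3,30,0,0,0.004],[-30,2.6,70,0,0,0.004],[-30,2.6,105,0,0,0.004],[-30,2.6,125,0,0,0.004],[-30,2.6,133,0,0,0.004],[-30,2.6,133,0,0,0.004],[-30,2.6,133,0,0,0.004]]]';python3 -m creep '[[[0,0,1,0,0,0],[0,0,2,0,0,0],[0,0,3,0,0,0],[0,0,4,0,0,0],[0,0,4.5,0,0,0],[0,0,4.5,0,0,0]]]'; python3 - <<'E'
from h import *
s=st()
E
```

```text
time: 9.78
ee_pos: [521.2, -168.9, 49.6]
eef_rot: [0.171, 3.135, -0.001]
contact_force: [-0.1, 0.6, -1.5]
grip_width: 0.416
gripper_force: 40.8
time: 10.52
ee_pos: [520.3, -168.7, 44.1]
eef_rot: [-0.171, -3.137, -0.0]
contact_force: [-0.0, -0.8, -2.6]
grip_width: 0.418
gripper_force: 40.8
t 10.53 p [ 520.3 -168.7   44.1] rv [-0.171 -3.137 -0.   ] F [-0.  -0.8 -2.6] gw 0.418 gf 40.8
```

```bash
python3 -m creep '[[[0,1,0.5,0,0,0],[0,1,1,0,0,0],[0,1,1,0,0,0]]]';python3 -m creep '[[[0,0,0.5,0,0,0],[0,0,1,0,0,0],[0,0,1,0,0,0]]]'
```

```text
time: 10.9
ee_pos: [520.5, -167.7, 43.2]
eef_rot: [-0.171, -3.137, -0.0]
contact_force: [-0.3, -0.9, -1.9]
grip_width: 0.414
gripper_force: 40.8
time: 11.28
ee_pos: [520.5, -167.7, 42.2]
eef_rot: [0.171, 3.137, -0.0]
contact_force: [0.0, -0.3, -2.9]
grip_width: 0.417
gripper_force: 41.0
```

```bash
python3 -m creep '[[[0,0,0.4,0,0,0],[0,0,0.7,0,0,0],[0,0,0.7,0,0,0]]]';python3 -m creep '[[[0,0,0.4,0,0,0],[0,0,0.7,0,0,0],[0,0,0.7,0,0,0]]]'
```

```text
time: 11.65
ee_pos: [520.5, -167.8, 42.1]
eef_rot: [0.171, 3.137, -0.0]
contact_force: [-1.6, 0.2, 5.6]
grip_width: 0.414
gripper_force: 41.9
time: 12.02
ee_pos: [520.5, -167.8, 42.1]
eef_rot: [0.171, 3.137, -0.0]
contact_force: [-2.6, 0.8, 11.6]
grip_width: 0.414
gripper_force: 42.7
```

```bash
python3 -m creep '[[[0,0,-1.2,0,0,0],[-4,0,-1.2,0,0,0],[-8,0,-1.2,0,0,0],[-12,0,-1.2,0,0,0],[-16,0,-1.2,0,0,0],[-20,0,-1.2,0,0,0],[-24,0,-1.2,0,0,0],[-28,0,-1.2,0,0,0]]]'; python3 -m creep '[[[-2,0,0,0,0,0],[-4,0,0,0,0,0],[-6,0,0,0,0,0],[-8,0,0,0,0,0],[-8,0,0,0,0,0]]]'
```

```text
time: 13.02
ee_pos: [548.6, -170.9, 42.2]
eef_rot: [-0.171, -3.137, 0.0]
contact_force: [-1.3, 0.6, 5.4]
grip_width: 0.413
gripper_force: 41.8
time: 13.65
ee_pos: [556.9, -171.8, 42.2]
eef_rot: [0.171, 3.136, -0.0]
contact_force: [-1.2, 0.9, 5.4]
grip_width: 0.418
gripper_force: 41.7
```

```bash
python3 -m creep '[[[-2,0,-0.4,0,0,0],[-4,0,-0.4,0,0,0],[-6,0,-0.4,0,0,0],[-8,0,-0.4,0,0,0],[-10,0,-0.4,0,0,0]]]'; python3 -m creep '[[[-2,0,0,0,0,0],[-4,0,0,0,0,0],[-6,0,0,0,0,0],[-8,0,0,0,0,0],[-10,0,0,0,0,0]]]'
```

```text
time: 14.28
ee_pos: [566.0, -172.7, 42.2]
eef_rot: [-0.171, -3.136, -0.0]
contact_force: [-3.2, 0.6, 2.8]
grip_width: 0.416
gripper_force: 41.4
time: 14.9
ee_pos: [573.5, -173.6, 42.3]
eef_rot: [-0.171, -3.131, -0.001]
contact_force: [-8.9, 1.4, 10.9]
grip_width: 0.414
gripper_force: 42.4
```

```bash
python3 -m creep '[[[-2,0,-0.3,0,0,0],[-4,0,-0.3,0,0,0],[-6,0,-0.3,0,0,0],[-8,0,-0.3,0,0,0],[-8,0,-0.3,0,0,0]]]'; python3 -m creep '[[[-2,0,0,0,0,0],[-4,0,0,0,0,0],[-6,0,0,0,0,0],[-6,0,0,0,0,0]]]'
```

```text
time: 15.52
ee_pos: [586.2, -174.7, 42.9]
eef_rot: [0.17, 3.134, -0.0]
contact_force: [0.4, 0.6, 1.5]
grip_width: 0.416
gripper_force: 41.4
time: 16.02
ee_pos: [590.5, -175.3, 42.7]
eef_rot: [0.171, 3.136, -0.0]
contact_force: [-0.9, -0.5, 1.2]
grip_width: 0.414
gripper_force: 41.4
```

```bash
python3 -m creep '[[[-1.5,0,0,0,0,0],[-3,0,0,0,0,0],[-4.5,0,0,0,0,0],[-6,0,0,0,0,0],[-6,0,0,0,0,0]]]'; python3 -m creep '[[[-1,0,0,0,0,0],[-2,0,0,0,0,0],[-3,0,0,0,0,0],[-4,0,0,0,0,0],[-5,0,0,0,0,0],[-5,0,0,0,0,0]]]'
```

```text
time: 16.65
ee_pos: [593.0, -175.7, 42.4]
eef_rot: [-0.171, -3.131, -0.001]
contact_force: [-6.5, 1.7, 5.6]
grip_width: 0.416
gripper_force: 41.9
time: 17.4
ee_pos: [596.7, -176.1, 42.5]
eef_rot: [-0.171, -3.128, -0.002]
contact_force: [-7.8, 0.8, 8.0]
grip_width: 0.416
gripper_force: 42.2
```

```bash
python3 -m creep '[[[-1,0,-0.2,0,0,0],[-2,0,-0.4,0,0,0],[-3,0,-0.4,0,0,0],[-4,0,-0.4,0,0,0],[-4,0,-0.4,0,0,0]]]'; python3 -m creep '[[[-1,0,0,0,0,0],[-2,0,0,0,0,0],[-3,0,0,0,0,0],[-3,0,0,0,0,0]]]'
```

```text
time: 18.02
ee_pos: [599.6, -176.4, 42.6]
eef_rot: [-0.171, -3.126, -0.002]
contact_force: [-8.8, 1.7, 8.8]
grip_width: 0.412
gripper_force: 42.2
time: 18.52
ee_pos: [601.9, -176.6, 42.6]
eef_rot: [-0.171, -3.125, -0.002]
contact_force: [-9.7, 1.6, 10.3]
grip_width: 0.414
gripper_force: 42.3
```

```bash
python3 -m creep '[[[-1,0,0,0,0,0],[-2,0,0,0,0,0],[-2,0,0,0,0,0]]]'; python3 -m creep '[[[-1,0,0,0,0,0],[-2,0,0,0,0,0],[-2,0,0,0,0,0]]]'; python3 -m creep '[[[-0.5,0,0,0,0,0],[-1,0,0,0,0,0],[-1,0,0,0,0,0]]]'
```

```text
time: 18.9
ee_pos: [603.5, -176.8, 42.7]
eef_rot: [-0.171, -3.124, -0.002]
contact_force: [-10.4, 2.0, 10.1]
grip_width: 0.413
gripper_force: 42.4
time: 19.27
ee_pos: [605.0, -177.0, 42.7]
eef_rot: [-0.171, -3.123, -0.003]
contact_force: [-11.3, 1.6, 10.8]
grip_width: 0.421
gripper_force: 42.5
time: 19.65
ee_pos: [605.8, -177.1, 42.7]
eef_rot: [-0.171, -3.123, -0.003]
contact_force: [-12.3, 2.2, 11.7]
grip_width: 0.416
gripper_force: 42.5
```

```bash
python3 -m creep '[[[-0.5,0,0,0,0,0],[-1,0,0,0,0,0],[-1,0,0,0,0,0]]]'; python3 -m creep '[[[-0.5,0,0,0,0,0],[-1,0,0,0,0,0],[-1,0,0,0,0,0]]]'; python3 -m creep '[[[-0.5,0,0,0,0,0],[-1,0,0,0,0,0],[-1,0,0,0,0,0]]]'
```

```text
time: 20.02
ee_pos: [606.4, -177.1, 42.7]
eef_rot: [-0.171, -3.122, -0.003]
contact_force: [-11.7, 2.2, 11.9]
grip_width: 0.416
gripper_force: 42.7
time: 20.4
ee_pos: [607.1, -177.2, 42.7]
eef_rot: [-0.171, -3.121, -0.003]
contact_force: [-12.9, 3.4, 12.9]
grip_width: 0.417
gripper_force: 42.7
time: 20.78
ee_pos: [607.7, -177.3, 42.7]
eef_rot: [-0.171, -3.12, -0.003]
contact_force: [-13.2, 2.0, 13.8]
grip_width: 0.413
gripper_force: 42.8
```

```bash
python3 -m creep '[[[1,0,0,0,0,0],[2,0,0,0,0,0],[2,0,0,0,0,0]]]'; python3 -m creep '[[[1,0,0,0,0,0],[2,0,0,0,0,0],[2,0,0,0,0,0]]]'; python3 -m creep '[[[1,0,0,0,0,0],[2,0,0,0,0,0],[2,0,0,0,0,0]]]'
```

```text
time: 21.15
ee_pos: [607.6, -177.3, 42.6]
eef_rot: [-0.171, -3.124, -0.002]
contact_force: [-10.4, 2.1, 9.8]
grip_width: 0.412
gripper_force: 42.3
time: 21.52
ee_pos: [607.3, -177.3, 42.5]
eef_rot: [-0.171, -3.128, -0.002]
contact_force: [-8.4, 1.0, 6.5]
grip_width: 0.412
gripper_force: 42.0
time: 21.9
ee_pos: [605.8, -177.1, 42.5]
eef_rot: [-0.171, -3.129, -0.001]
contact_force: [-6.4, 1.4, 5.4]
grip_width: 0.417
gripper_force: 41.9
```

```bash
python3 -m creep '[[[1,0,0,0,0,0],[2,0,0,0,0,0],[2,0,0,0,0,0]]]'; python3 -m creep '[[[1,0,0,0,0,0],[2,0,0,0,0,0],[2,0,0,0,0,0]]]'
```

```text
time: 22.28
ee_pos: [605.5, -177.0, 42.4]
eef_rot: [-0.171, -3.132, -0.001]
contact_force: [-5.1, 0.7, 2.3]
grip_width: 0.414
gripper_force: 41.4
time: 22.65
ee_pos: [605.5, -177.0, 42.5]
eef_rot: [-0.171, -3.136, -0.0]
contact_force: [-3.0, -0.3, -4.6]
grip_width: 0.417
gripper_force: 40.8
```

The pack holds at 605.5 while the push fades to near zero, so it appears latched. I'll release it and look.

```bash
python3 -m creep '[[[0,0,0,0,0,0],[0,0,0,0,0,0],[0,0,0,0,0,0],[0,0,0,0,0,0],[0,0,0,0,0,0],[0,0,0,0,0,0]]]' 1; python3 -m creep '[[[0,0,-10,0,0,0],[0,0,-30,0,0,0],[0,0,-60,0,0,0],[20,0,-100,0,0,0],[50,0,-130,0,0,0],[50,0,-130,0,0,0],[50,0,-130,0,0,0]]]'; python3 - <<'E'
from h import *
st();c=cam("wrist");np.savez("w5.npz",**c)
g=cv2.resize(c["frame"][90:310,200:440],None,fx=2.7,fy=2.7,interpolation=cv2.INTER_CUBIC)
cv2.imwrite("pics/w5c.png",((g/255.)**.6*255).astype(np.uint8))
E
```

```text
time: 23.4
ee_pos: [606.0, -177.1, 43.1]
eef_rot: [0.171, 3.137, -0.0]
contact_force: [-0.3, 0.5, 1.1]
grip_width: 0.999
gripper_force: 0.0
time: 24.28
ee_pos: [557.1, -171.6, 173.9]
eef_rot: [0.17, 3.135, -0.0]
contact_force: [0.3, 0.4, -0.2]
grip_width: 1.001
gripper_force: 0.0
t 24.27 p [ 557.1 -171.6  173.9] rv [ 0.17   3.135 -0.   ] F [ 0.3  0.4 -0.2] gw 1.001 gf 0.0
```

View pics/w5c.png

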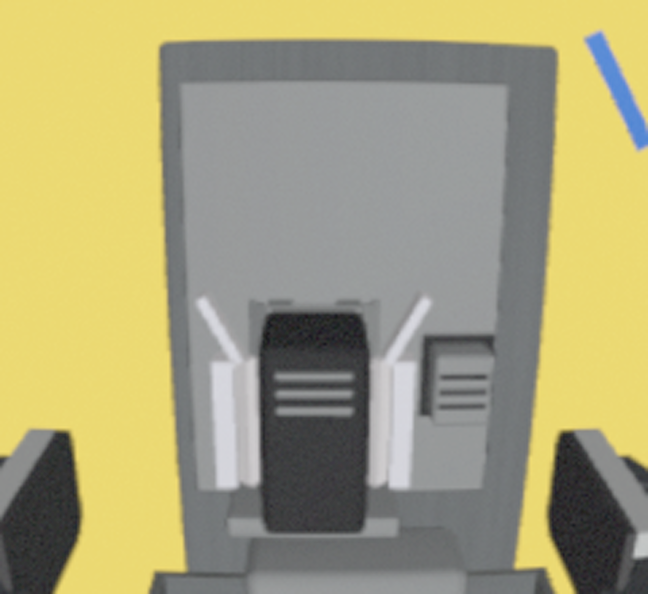

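The pack sits fully in the lamp channel, with its top's leading end against the end wall at crop row 530. I'll check its position numerically and hand in if it agrees.

```bash
python3 - <<'E'
from h import *
c=dict(np.load("w5.npz",allow_pickle=True));c["fish"]=True
q=lambda u,v,z:onz(c,(u/2.7+200-.3,v/2.7+90-.3),z)[:2]
pts=[q(*p,73) for p in((263,350),(369,350),(265,531),(364,531))]
ctr=np.mean(pts,0);a,b=q(180,84,20),q(507,85,20);yaw=-.107;X=np.array([np.cos(yaw),np.sin(yaw)]);Y=np.array([-X[1],X[0]])
h=(a+b)/2-11*Y+116*X;print(ctr,h,"pack rel home",(ctr-h)@X,(ctr-h)@Y,"len",(pts[2]-pts[0])@X)
print("button rel",[( (q(463,392,z)-h)@X).round(1) for z in(31,36)],"width",[np.hypot(*(q(430,404,z)-q(492,404,z))).round(1) for z in(31,36)])
E
```

```text
[ 608.10431634 -176.2097525 ] [ 610.89791939 -177.03261085] pack rel home -2.8655042497036334 0.5198069129628661 len 66.24855312211852
button rel [np.float64(-3.4), np.float64(-5.5)] width [np.float64(23.9), np.float64(23.4)]
```

```bash
python3 -c "
from workcell import workorder;print(workorder.finish_job())"
```

```text
the job is handed in; nothing more can be done
None
```

I freed the pack with the charger's catch button, slid it out and slid it into the lamp channel. The lamp's catch held it when I pulled back lightly and after I let go, and I handed the job in at about 24 s.

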